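# Look into the supply bin and let its lid down softly

## Robot

A 7-joint arm with a two-finger parallel gripper is mounted at the origin on the work surface. World frame = base frame: x ahead of the robot, y to its left, z up, the work surface at z = 0. Lengths are in m, angles in rad, forces in N, time in s.
With the tool pointing down it reaches from about 0.4 to 0.85 m from the base axis. Payload 10.4 kg.
Tool frame: the origin (TCP) lies on the centre line of the jaws, within the pads' length; the fingertips stand 8 mm ahead of it and the grasp point (between the pads) lies 11 mm behind it (r.finger_overhang is the distance from the TCP to the fingertips, in m); z points along the fingers, y is the line along which they close (so a half turn about z gives the same grasp; the last joint's range is limited). The gripper opens to 87 mm and grips with 3 to 60 N. Pads are 19 mm wide; open, the fingers measure 117 mm over their backs; the gripper's body (75 mm by 190 mm) begins 51 mm behind the grasp point.
Start: joints at [-1.321, 0.332, -0.065, 1.46, 0.022, 1.35, -0.088], TCP at [0.168, 0.602, 0.231] pointing down, gripper open.
Joint ranges: [-2.6, 2.6], [-0.5, 2.12], [-1.47, 1.34], [0.16, 2.42], [-1.27, 4.41], [0.06, 2.06], [-2.6, 2.6]. Speed limits (rad/s): [2.22, 2.22, 2.79, 2.79, 3.14, 3.14, 3.14].

## Interface

Orientations are given as a unit quaternion [x, y, z, w].
In Python, from bench import r, vision gives the robot as it stands.
- The arm moves only by the tool drive_tool, never from a script. Its argument "series" is a list of rows, each a list of 2 entries, a list of its own where there are three numbers: the shift along the world's x, y, z in cm, then the turn about the world's z in degrees. A call has exactly 10 rows; each row shifts and turns the commanded pose from where the row before left it; what a row does not reach is not made up. A row lasts 1/8 s, in which the tool goes at most 62.5 mm and 10.7 degrees, less where a joint would pass 70% of its speed; a pose out of reach is approached as far as the arm can. A call with a gripper value outside its range is refused whole. "hand" is the closure, from 0 (fully open) to 1 (shut), set as the call begins (left out, the last holds). The fingers move at their own pace and stop on an object; "newtons" is the grip in N (left out, the last holds). Time passes only in rows, so rows that do not move let the fingers close, or fill a call up. It gives the time, the measured TCP pose, the force, the opening and the grip force at its end, in the units of the state.
- r.read_state(): the state, without advancing time (a new reading comes with each control period).
- vision.camera(name): name is "scene" or "top"; returns a dict with "color" (400x640x3 uint8, red, green, blue), "intrinsics" (3x3 intrinsics, pixels), "R" (3x3) and "t" (3): a world point X has camera coordinates R X + t. Camera axes: x right, y down, z forward; pixel columns grow to the right and rows downward; lengths in m; the calibration is good to about 2 mm. A picture is of the moment at which its call begins. There is no depth.
- r.close_job(): hands the job in; it is judged then, once.
The state is a dict: "time": time; "joint_positions": joint angles; "joint_vel": joint speeds; "joint_torque": joint torques, N m; "ee_pos": TCP position; "eef_rot": TCP orientation; "ft_force": force on the tool from outside, world axes, zero at the start; "torque": the same for the moment, N m; "width": finger opening in m; "grip_force": force on a finger pad.
Only numpy, scipy, OpenCV 4.12 (cv2) and the standard library are available. Lean on these libraries where they do the work, as an engineer would, in place of code of your own. Each camera call takes 0.05 s, during which the arm holds its last target. There are 200 camera calls.

## Task

For a stock check, press the front lever of the wider supply bin all the way down with the fingertips so that its lid stands fully open, and keep it open for two seconds. Then ease the lever back up slowly, so that the lid closes fully without slamming, and move clear. Work the lid by its lever only, without touching a lid, pick nothing up, and leave the narrower bin and the loose things alone.

Things in the scene. Friction and masses are not known exactly. Their poses are not given: they have to be found in the camera images.
- wide_bin: The wider supply bin: open-topped clear plastic box fixed to the table, 170 mm deep (x) by 240 mm wide (y) by 110 mm high, closed by a clear lid with a white rim (top 121 mm above the table). Origin: centre of its underside on the table; x points from the lever side (front) to the lid's hinge side (back), z up. This is the bin to open. The two bins may change places.
- wide_paddle (a point): Centre of the top face of the wider bin's lever paddle: a grey plate 50 mm (x) by 60 mm (y) by 12 mm, standing out in front of the bin, 160 mm ahead (-x of the bin) of the bin's origin and 100 mm above the table at rest; fully pressed it has gone down about 45 mm (and about 2 mm horizontally). The space under it is free.
- wide_lid (a joint): Lid of the wider bin, hinged along the bin's far top edge (85 mm behind the bin's origin, 111 mm up), so its front edge rises away from the lever. 0 = closed, grows as it opens, 0.98 rad = fully open. Linked to the lever: always 3.5 times the lever's angle.
- wide_lever (a joint): Grey U-shaped rocking lever of the wider bin, pivoted at both sides of the bin, 70 mm above the table, level with the bin's origin. 0 = at rest (paddle up, lid closed), 0.28 rad = fully down against its stop (lid fully open). Pushing the paddle down takes about 4 to 9 N; let go, the lid's weight and a spring snap it back in a fraction of a second; let up evenly over two seconds or so, it closes softly. The stop is hard: pressing on beyond it only builds up force.
- narrow_bin: The narrower supply bin: open-topped clear plastic box fixed to the table, 170 mm deep (x) by 150 mm wide (y) by 110 mm high, closed by a clear lid with a white rim (top 121 mm above the table). Origin: centre of its underside on the table; x points from the lever side (front) to the lid's hinge side (back), z up. Leave it closed.
- narrow_paddle (a point): Centre of the top face of the narrower bin's lever paddle: a grey plate 50 mm (x) by 60 mm (y) by 12 mm, standing out in front of the bin, 160 mm ahead (-x of the bin) of the bin's origin and 100 mm above the table at rest; fully pressed it has gone down about 45 mm (and about 2 mm horizontally). The space under it is free.
- narrow_lid (a joint): Lid of the narrower bin, hinged along the bin's far top edge (85 mm behind the bin's origin, 111 mm up), so its front edge rises away from the lever. 0 = closed, grows as it opens, 0.98 rad = fully open. Linked to the lever: always 3.5 times the lever's angle.
- tin: Loose food tin, 60 mm across, 75 mm high, standing on the table between the robot and the bins. Origin: centre of its underside. Leave it alone.
- water_bottle: Loose filled water bottle, 62 mm across, 165 mm high, standing to the robot's right of the bins. Origin: centre of its underside. Leave it alone.
- torch: Loose black hand torch, 140 mm long, 39 mm high, lying to the robot's left of the bins. Origin: underside below the middle of its handle; x points to the lamp end. Leave it alone.

How it is judged:
On the way, in this order (a step that is already met when the one before it is completed fails the run):
1. the wide bin's lid is held open (over 0.85 rad) by the fingers on its lever for 1.5 s (value of joint wide_lid above 0.85 rad and contact force between the fingers and wide_bin above 0.5 N), for 1.5 s.
2. the lid is closed again (value of joint wide_lid below 0.03 rad), for 0.2 s.
At the end, for the whole second after the job is handed in: Both lids are closed (within 0.03 rad), after the wide bin's lid was held open and let down at no more than 1.5 rad/s, and the tin, bottle and torch are at rest within 30 mm of where they stood (value of joint each of wide_lid, narrow_lid below 0.03 rad and distance of each of tin, water_bottle, torch from where it was at the start of the episode below 0.03 m and linear speed of each of tin, water_bottle, torch below 0.02 m/s); the robot touches nothing.
It fails at once if the lid comes down too fast (over 1.5 rad/s: it is dropped or slammed) (velocity of joint wide_lid below -1.5 rad/s).
It fails at once if the robot touches a lid instead of working the lever (contact force between any of the fingers, the arm and wide_lid above 1 N or contact force between any of the fingers, the arm and narrow_lid above 1 N).
It fails at once if the narrow bin is opened or pushed (value of joint narrow_lid above 0.12 rad or contact force between any of the fingers, the arm and narrow_bin above 2 N).
It fails at once if a loose bystander is pushed, lifted or carried more than 30 mm (distance of any of tin, water_bottle, torch from where it was at the start of the episode above 0.03 m).
It also fails if it takes over 48 s, if anything falls off the work surface, if the arm or the gripper's body presses on something with over 40 N, if the wrist force passes 120 N, or if a joint passes its speed limit or range.

## Working session

There is one attempt and no reset: what is moved stays moved. The work goes in short steps, Python scripts to look and compute and a tool call to move; the robot and the scene stay as the last step left them, time stands still between calls to the robot, and variables do not carry over. Pictures are saved under pics/ and viewed, at most 10 in all, crops included, and the job is handed in when it is done.

Besides the shell and the picture viewer there is one more tool, called by a JSON object that holds its "name" and its "arguments". drive_tool: Moves the arm, as the interface text tells. Its arguments: {"type":"object","properties":{"series":{"type":"array"},"hand":{"type":"number"},"newtons":{"type":"number"}},"required":["series"]}

```bash
mkdir -p pics; python3 - <<'E'
from bench import r, vision
import cv2,pickle
d={}
for n in("scene","top"):
    c=vision.camera(n);d[n]=c
    cv2.imwrite(f"pics/{n}0.png",c["color"][:,:,::-1])
pickle.dump(d,open("cams.pkl","wb"))
s=r.read_state();print(s,r.finger_overhang)
E
```

```text
{'time': 0.1, 'joint_positions': array([-1.32060065,  0.33280968, -0.06470477,  1.46083496,  0.02156338,
        1.34988634, -0.08849603]), 'joint_vel': array([-0.00120419, -0.00287716,  0.00049116, -0.00106195, -0.00062597,
        0.00084477, -0.00044873]), 'joint_torque': array([ 8.32037367e-04, -6.24540496e+01,  2.41861196e-02, -3.90718675e+01,
       -6.15153462e-02,  3.65152757e-02,  9.30368265e-05]), 'ee_pos': array([0.16829076, 0.60158002, 0.22984354]), 'eef_rot': array([ 1.35965774e-01,  9.90713339e-01, -6.17885429e-04, -7.59039710e-05]), 'ft_force': array([0.13689227, 0.76168526, 0.26800908]), 'torque': array([-0.03592235,  0.04136953,  0.02394441]), 'grip_force': 0.0, 'width': 0.0869330199222737} 0.008
```

View pics/top0.png

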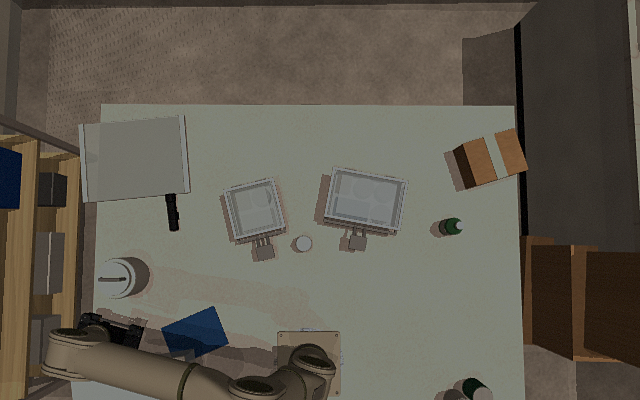

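View pics/scene0.png

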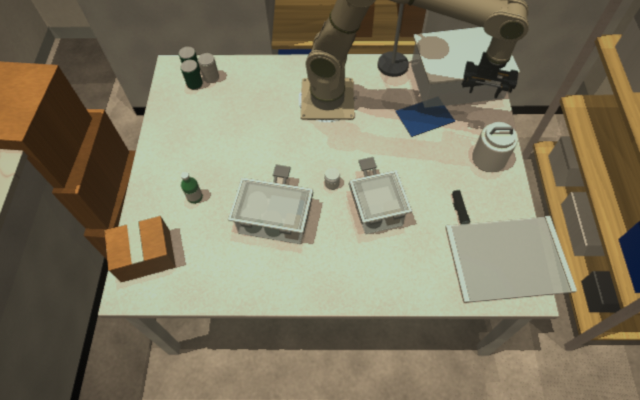

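The top view shows the wide bin at about (365,200) with its paddle near (358,242). The narrow bin is at (255,210) with its paddle near (263,252), the tin at (303,243), the bottle at (452,226) and the torch at (172,212).

```bash
cat > h.py <<'E'
import numpy as np
def ray(c,u,v,z):
    K,R,t=c["intrinsics"],c["R"],np.asarray(c["t"]).ravel()
    o=-R.T@t; d=R.T@np.linalg.solve(K,[u,v,1.]); return o+d*(z-o[2])/d[2]
E
python3 - <<'E'
import pickle,cv2,numpy as np
from h import ray
d=pickle.load(open("cams.pkl","rb"));c=d["top"];s=d["scene"]
im=c["color"]
for n,q in(("wide",[(332,166),(408,179),(400,235),(322,222)]),("narrow",[(222,189),(276,177),(287,232),(231,245)])):
    P=np.array([ray(c,*p,.121) for p in q]);print(n,P.mean(0).round(3),np.linalg.norm(P-np.roll(P,-1,0),axis=1).round(3))
for n,p,z in(("wpad",(358,243),.1),("npad",(263,252),.1),("tin",(303,243),.075)):print(n,ray(c,*p,z).round(3))
for n,p in(("wpad",(282,172)),("npad",(367,163)),("tin",(332,173))):print("scene",n,ray(s,*p,.1 if n!="tin" else .075).round(3))
a=cv2.resize(im[160:265,310:420,::-1],None,fx=5,fy=5,interpolation=cv2.INTER_CUBIC)
cv2.imwrite("pics/crop.png",a)
hsv=cv2.cvtColor(im,cv2.COLOR_RGB2HSV)
print(im[242,350:368].tolist(), im[230:256,358].tolist())
E
```

```text
wide [ 0.589 -0.201  0.121] [0.275 0.202 0.279 0.203]
narrow [0.552 0.193 0.121] [0.195 0.199 0.201 0.2  ]
wpad [ 0.438 -0.176  0.1  ]
npad [0.407 0.162 0.1  ]
tin [0.439 0.02  0.075]
scene wpad [ 0.447 -0.17   0.1  ]
scene npad [0.406 0.156 0.1  ]
scene tin [0.435 0.021 0.075]
[[99, 93, 85], [94, 89, 83], [93, 88, 79], [94, 89, 81], [93, 88, 80], [92, 85, 77], [94, 88, 83], [94, 87, 81], [92, 87, 80], [92, 85, 78], [95, 87, 80], [93, 88, 81], [93, 87, 81], [95, 88, 82], [91, 84, 78], [95, 88, 82], [86, 88, 78], [130, 135, 121]] [[85, 72, 63], [100, 92, 80], [136, 137, 122], [131, 128, 115], [131, 129, 117], [127, 125, 112], [80, 74, 69], [95, 87, 80], [94, 88, 83], [95, 88, 83], [93, 88, 81], [92, 88, 80], [92, 87, 80], [93, 85, 80], [92, 85, 80], [94, 87, 82], [91, 84, 79], [93, 86, 81], [92, 85, 78], [89, 85, 77], [107, 97, 87], [127, 122, 108], [129, 133, 121], [129, 133, 121], [127, 130, 120], [127, 129, 117]]
```

View pics/crop.png

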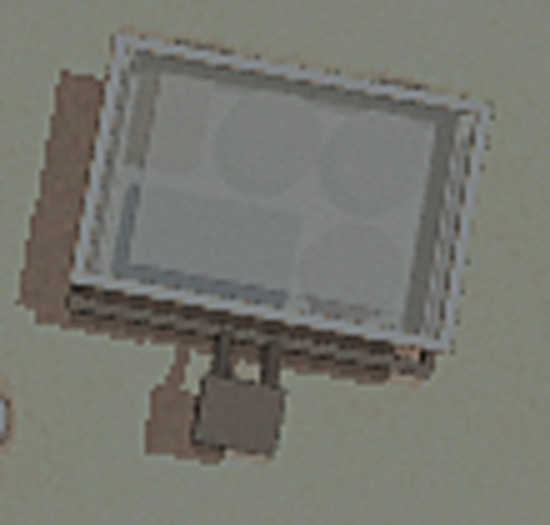

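{"name": "drive_tool", "arguments": {"series": [[[0.8,-3.8,0.8],0],[[0.8,-3.8,0.8],0],[[0.8,-3.8,0.8],1],[[0.8,-3.8,0],1],[[3,-3,0],1],[[3,-3,0],1],[[3,-3,0],1],[[3,-3,0],1],[[3,-3,0],0],[[2.5,-3.5,0],0]], "hand": 1, "newtons": 5}}

```text
time: 1.35
ee_pos: [0.3761, 0.2637, 0.2543]
eef_rot: [0.084, 0.996, -0.0, -0.0]
ft_force: [0.5, -0.2, 0.2]
width: 0.0017
grip_force: 0.0
```

{"name": "drive_tool", "arguments": {"series": [[[2,-4,0],0],[[2,-4,0],0],[[2,-4,0],0],[[1,-4,0],0],[[0,-4,0],0],[[0,-4,0],0],[[0,-4,0],0],[[0,-4,0],0],[[0,-4,0],0],[[0,0,0],0]]}}

```text
time: 2.6
ee_pos: [0.4449, -0.0979, 0.2545]
eef_rot: [0.086, 0.996, 0.0, -0.0]
ft_force: [-0.8, 1.5, -0.0]
width: 0.0005
grip_force: 0.0
```

{"name": "drive_tool", "arguments": {"series": [[[-0.2,-2.5,0],0],[[-0.2,-2.5,0],0],[[0,-2.5,0],0],[[0,0,-2],0],[[0,0,-3],0],[[0,0,-3],0],[[0,0,-3],0],[[0,0,-1.5],0],[[0,0,0],0],[[0,0,0],0]]}}

```text
time: 3.85
ee_pos: [0.442, -0.1701, 0.1305]
eef_rot: [0.084, 0.996, 0.0, 0.001]
ft_force: [-0.2, -0.2, -0.1]
width: 0.0006
grip_force: 0.0
```

```bash
cat > snap.py <<'E'
import sys,cv2,numpy as np
from bench import r,vision
a=cv2.resize(vision.camera("top")["color"][150:270,300:420,::-1],None,fx=3,fy=3)
b=cv2.resize(vision.camera("scene")["color"][120:250,220:350,::-1],(360,360))
cv2.imwrite(sys.argv[1],np.hstack([a,b]));s=r.read_state();print(s["time"],s["ee_pos"],s["ft_force"])
E
python3 snap.py pics/a.png
```

```text
3.95 [ 0.44203632 -0.17011977  0.13050169] [-0.07986865 -0.01734415 -0.919043  ]
```

View pics/a.png

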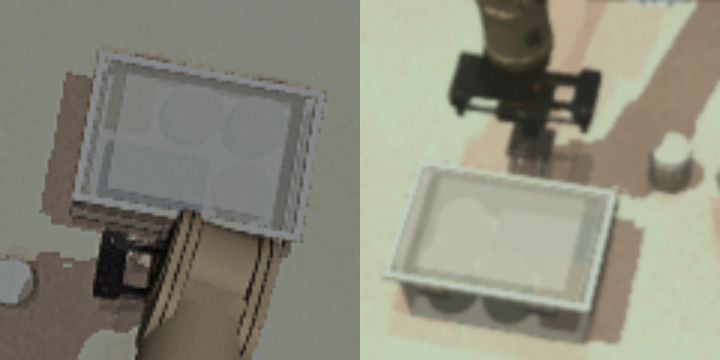

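The closed fingers stand above the paddle, and the gripper body is clear of the lid. Next I press.

{"name": "drive_tool", "arguments": {"series": [[[0,0,-1],0],[[0,0,-0.7],0],[[0,0,-0.3],0],[[0,0,-0.3],0],[[0,0,-0.4],0],[[0,0,-0.4],0],[[0,0,-0.4],0],[[0,0,-0.4],0],[[0,0,-0.3],0],[[0,0,0],0]]}}

```text
time: 5.2
ee_pos: [0.4405, -0.1701, 0.0873]
eef_rot: [0.084, 0.996, 0.0, -0.001]
ft_force: [-5.5, 0.8, 5.3]
width: 0.0004
grip_force: 3.0
```

{"name": "drive_tool", "arguments": {"series": [[[-0.1,0,-0.3],0],[[-0.1,0,-0.3],0],[[0,0,-0.3],0],[[0,0,-0.3],0],[[0,0,-0.3],0],[[0,0,-0.3],0],[[0,0,-0.3],0],[[0,0,-0.2],0],[[0,0,0],0],[[0,0,0],0]]}}

```text
time: 6.45
ee_pos: [0.4399, -0.1702, 0.0652]
eef_rot: [0.084, 0.996, 0.0, 0.0]
ft_force: [-0.8, 1.9, 13.4]
width: 0.0004
grip_force: 6.8
```

```bash
python3 snap.py pics/b.png
```

```text
6.55 [ 0.439896   -0.170212    0.06515118] [-1.39763739  2.23239661 14.11302006]
```

View pics/b.png

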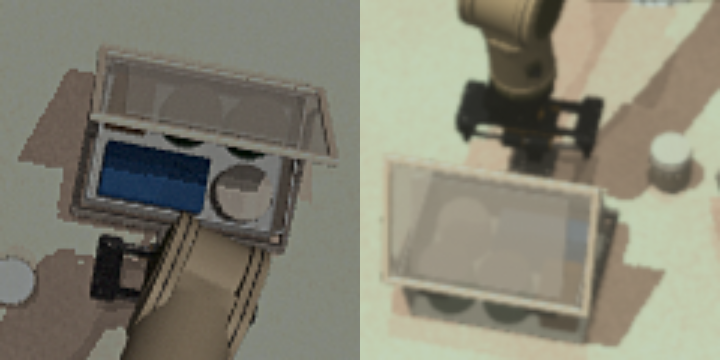

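The lid stands open, and 14 N on the fingers suggests the lever is at its stop. Holding for 2.5 s.

{"name": "drive_tool", "arguments": {"series": [[[0,0,-0.1],0],[[0,0,0],0],[[0,0,0],0],[[0,0,0],0],[[0,0,0],0],[[0,0,0],0],[[0,0,0],0],[[0,0,0],0],[[0,0,0],0],[[0,0,0],0]]}}

```text
time: 7.8
ee_pos: [0.44, -0.1702, 0.0648]
eef_rot: [0.084, 0.996, 0.001, 0.0]
ft_force: [-5.9, 2.8, 26.2]
width: 0.0003
grip_force: 13.4
```

{"name": "drive_tool", "arguments": {"series": [[[0,0,0],0],[[0,0,0],0],[[0,0,0],0],[[0,0,0],0],[[0,0,0],0],[[0,0,0],0],[[0,0,0],0],[[0,0,0],0],[[0,0,0],0],[[0,0,0],0]]}}

```text
time: 9.05
ee_pos: [0.44, -0.1702, 0.0648]
eef_rot: [0.084, 0.996, 0.001, 0.0]
ft_force: [-6.1, 2.6, 25.9]
width: 0.0004
grip_force: 13.4
```

{"name": "drive_tool", "arguments": {"series": [[[0,0,0.15],0],[[0,0,0.15],0],[[0,0,0.15],0],[[0,0,0.15],0],[[0,0,0.15],0],[[0,0,0.15],0],[[0,0,0.15],0],[[0,0,0.15],0],[[0,0,0.15],0],[[0,0,0.15],0]]}}

```text
time: 10.3
ee_pos: [0.4392, -0.1701, 0.0786]
eef_rot: [0.084, 0.996, 0.0, -0.0]
ft_force: [-0.2, 0.1, 4.8]
width: 0.0007
grip_force: 2.2
```

{"name": "drive_tool", "arguments": {"series": [[[0,0,0.15],0],[[0,0,0.15],0],[[0,0,0.15],0],[[0,0,0.15],0],[[0,0,0.15],0],[[0,0,0.15],0],[[0,0,0.15],0],[[0,0,0.15],0],[[0,0,0.15],0],[[0,0,0.15],0]]}}

```text
time: 11.55
ee_pos: [0.4398, -0.1702, 0.0939]
eef_rot: [0.084, 0.996, -0.0, 0.0]
ft_force: [3.8, -0.4, 4.6]
width: 0.0008
grip_force: 2.3
```

{"name": "drive_tool", "arguments": {"series": [[[0,0,0.15],0],[[0,0,0.15],0],[[0,0,0.15],0],[[0,0,0.15],0],[[0,0,0.15],0],[[0,0,0.15],0],[[0,0,0.15],0],[[0,0,0.15],0],[[0,0,0.15],0],[[0,0,0.15],0]]}}

```text
time: 12.8
ee_pos: [0.4393, -0.1701, 0.1086]
eef_rot: [0.084, 0.996, 0.0, -0.0]
ft_force: [0.5, 0.0, 0.1]
width: 0.0007
grip_force: 0.0
```

{"name": "drive_tool", "arguments": {"series": [[[0,0,0.15],0],[[0,0,0.15],0],[[0,0,0.15],0],[[0,0,0.15],0],[[0,0,0.3],0],[[0,0,1],0],[[0,0,2],0],[[0,0,3],0],[[0,0,3],0],[[0,0,3],0]]}}

```text
time: 14.05
ee_pos: [0.4393, -0.1703, 0.2392]
eef_rot: [0.084, 0.996, 0.0, 0.0]
ft_force: [0.7, 0.3, -0.7]
width: 0.0007
grip_force: 0.0
```

{"name": "drive_tool", "arguments": {"series": [[[0,2,1],0],[[0,3,0],0],[[0,3,0],0],[[0,3,0],0],[[0,2,0],0],[[0,0,0],0],[[0,0,0],0],[[0,0,0],0],[[0,0,0],0],[[0,0,0],0]]}}

```text
time: 15.3
ee_pos: [0.4394, -0.0404, 0.2476]
eef_rot: [0.084, 0.996, 0.0, -0.0]
ft_force: [-0.6, 0.5, -0.4]
width: 0.0008
grip_force: 0.0
```

```bash
python3 snap.py pics/c.png
```

```text
15.4 [ 0.43937754 -0.04022673  0.24755831] [0.37418078 0.09836627 0.07530194]
```

View pics/c.png

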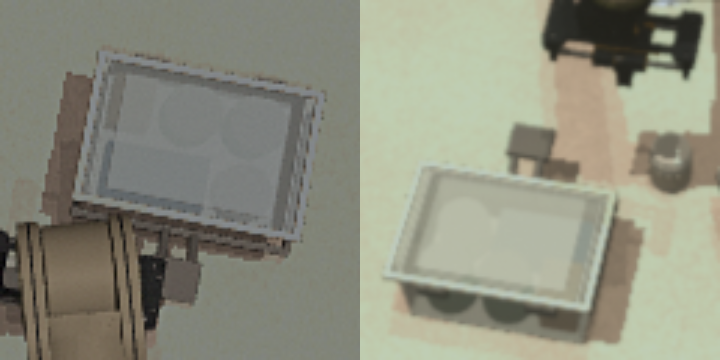

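The lid is closed, the paddle is back up, the tin is in place and the gripper is clear.

```bash
python3 -c "
from bench import r
print(r.close_job())"
```

```text
the job is handed in; nothing more can be done
None
```

I pressed the wide bin's lever to its stop and held the lid open for over two seconds. I then eased it shut over about 3.75 s, moved clear and handed the job in; no verdict came back.

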